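Press the ticket holder home in the bung shelf's lipped channel

TASK

Lift the red ticket holder out of the wooden stand, push it down, upright, behind the metal lip along the front edge of the bung shelf, and press it against the sprung strip until it is fully home on the channel's floor. Its foot is glued, so do not let go: finish while your fingers are still holding it pressed home. Leave the blue holder, the glue pot, the hammer and the loose bung where they are.

Things in the scene. Friction and masses are not known exactly. Their poses are not given: they have to be found in the camera images.
- holder_mid (a point): Centre of the red ticket holder, an upright flat plastic plate 10 mm thick (its x axis), 64 mm wide (y) and 80 mm tall (z, up), 60 g, with a blank paper card on both faces; front and back are alike. This point is half-way up, 40 mm above its foot. At the start it stands upright in one of the stand's two slots, in either one.
- holder: The same red holder; origin at the centre of its foot, axes as above.
- spare_mid (a point): Centre of the blue spare holder, the same size, in the stand's other slot, 104 mm from the red one. Leave it.
- stand: Wooden ticket stand fixed to the bench, 50 mm (x) by 196 mm (y), 25 mm tall; origin at the centre of its underside. Two slots in line along its y axis, centred 52 mm either side of the middle, each 13 mm wide, 68 mm long and 15 mm deep (slot floor 10 mm above the bench), so 70 mm of a holder stands out at the start.
- channel (a point): Centre of the floor of the lipped channel on the front edge of the bung shelf, 60 mm above the bench. x points from the front lip into the shelf, y along the channel, z up. It opens upward, 14 mm wide (x), 90 mm long (y) with ends closed to 26 mm up. The 4 mm aluminium lip rises straight to 20 mm above the floor, then flares outward up to 29 mm; behind it the shelf top is 26 mm above the floor.
- shelf: Low wooden bung shelf fixed to the bench, its front towards the robot; origin on the bench straight below the channel point, axes the same. Its flat top, 86 mm above the bench, reaches from 7 to 157 mm along x and 240 mm across; four bungs, 30 mm tall and 46 mm across, are fixed on it 125 mm along x.
- strip (a joint): Travel of the brass sprung strip (34 mm long) in the middle of the channel: 0 = up, its top 10 mm above the channel's floor; 0.010 = level with the floor, a holder's foot then standing on the solid floor (home). Positive is down. Its spring pushes up with 3 N at first touch, 9 N at home, and lifts the holder again if let go.
- gluepot: Jar of glue, 56 mm across, 70 mm tall, standing on the bench; origin at its underside. Leave it.
- bung: Loose wooden bung, 50 mm across, 36 mm tall, on the bench; origin at its underside. Leave it.
- hammer: Hammer lying on the bench beyond the stand; origin on its underside. Leave it.
Mind the look-alikes: they are no part of the job. What is meant by the holder is not turquoise or yellow, and is the smaller of those in its own colour.

How it is judged:
On the way, in this order (a step that is already met when the one before it is completed fails the run):
1. the red holder is lifted clear of the stand, held in the fingers (height (world z) of holder_mid above 0.075 m and contact force between holder and the fingers above 2 N), for 0.2 s.
2. it is upright in the channel behind the lip, its foot on or near the sprung strip (x of holder_mid in the frame of channel between -0.004 and 0.004 m and y of holder_mid in the frame of channel between -0.018 and 0.018 m and angle between holder_mid's own z axis and vertical below 0.12 rad and angle between the x axis of holder_mid and the x axis of channel, either way round below 0.15 rad and z of holder_mid in the frame of channel below 0.056 m), for 0.05 s.
3. it is pressed home (x of holder_mid in the frame of channel between -0.004 and 0.004 m and y of holder_mid in the frame of channel between -0.018 and 0.018 m and angle between holder_mid's own z axis and vertical below 0.12 rad and angle between the x axis of holder_mid and the x axis of channel, either way round below 0.15 rad and z of holder_mid in the frame of channel between 0.036 and 0.0425 m and value of joint strip above 0.0075 m and contact force between holder and the fingers above 2 N), for 0.2 s.
At the end, for the whole second after the job is handed in: Red holder upright (0.12 rad), in line with the channel (0.15 rad), within 4 mm of its middle across and 18 mm along, foot within 2.5 mm of the channel floor (4 mm sunk at most), strip down at least 7.5 mm; still, and the fingers hold it with over 2 N throughout (all of step 3 and linear speed of holder below 0.02 m/s); the arm keeps its last pose, push and grip.
It fails at once if the blue holder is disturbed (moved more than 25 mm) (distance of spare_mid from where it was at the start of the episode above 0.025 m).
It fails at once if the glue pot is disturbed (moved more than 25 mm) (distance of gluepot from where it was at the start of the episode above 0.025 m).
It fails at once if the loose bung is disturbed (moved more than 25 mm) (distance of bung from where it was at the start of the episode above 0.025 m).
It fails at once if the hammer is disturbed (moved more than 25 mm) (distance of hammer from where it was at the start of the episode above 0.025 m).
It also fails if it takes over 35 s, if anything falls off the work surface, if the arm or the gripper's body presses on something with over 40 N, if the wrist force passes 120 N, or if a joint passes its speed limit or range.

ROBOT

A 6-joint arm with a two-finger parallel gripper is mounted at the origin on the work surface. World frame = base frame: x ahead of the robot, y to its left, z up, the work surface at z = 0. Lengths are in m, angles in rad, forces in N, time in s.
With the tool pointing down it reaches from about 0.35 to 0.975 m from the base axis. Payload 7.1 kg.
Tool frame: the origin (TCP) lies between the finger pads; the fingertips stand 19 mm ahead of it and the grasp point (between the pads) is the TCP (tcp_to_tips is the distance from the TCP to the fingertips, in m); z points along the fingers, y is the direction in which the jaws open and shut (so a half turn about z gives the same grasp; the last joint's range is limited). The gripper opens to 88 mm and grips with 3 to 60 N. Pads are 20 mm wide; open, the fingers measure 115 mm over their backs; the gripper's body (75 mm by 178 mm) begins 61 mm behind the grasp point.
Start: joints at [1.302, 0.423, 1.63, -0, 1.089, -0.019], TCP at [0.154, 0.606, 0.242] pointing down, gripper open.
Joint ranges: [-3, 3], [-0.9, 2.11], [0.09, 2.58], [-1.31, 4.45], [0.11, 2.69], [-2.54, 2.54]. Speed limits (rad/s): [2.39, 2.39, 3.01, 3.14, 3.14, 3.14].

INTERFACE

Orientations are given as a rotation vector (axis times angle).
In Python, from bench import * gives the robot as it stands. The module is installed in compiled form; this text tells all that it offers. Calls block until the motion is done:
- goto(position, orientation): joint-space move of the TCP to a pose.
- movel(position, attitude=None, velocity=0.15): straight line of the TCP; attitude=None keeps the orientation; velocity is the mean speed in m/s.
- set_joints(angles): joint-space move.
- gripper_open() and close(): open the fingers fully, or close them until they stop; the grip force is fixed at half the most.
- wait(seconds).
- solve_ik(position, orientation): joint angles nearest the present ones, or None.
- camera(name): name is "scene" or "top" or "wrist"; returns a dict with "color" (384x512x3 uint8, red, green, blue), "camera_matrix" (3x3 intrinsics, pixels), "origin" and "attitude" of the camera in the world. Camera axes: x right, y up, looking along -z (the intrinsics and any distortion apply to the point x, -y, -z); pixel columns grow to the right and rows downward; lengths in m; the calibration is good to about 2 mm. A picture is of the moment at which its call begins. There is no depth.
A pose or a line that the arm cannot do raises IKError and nothing moves.
- sign_off(): hands the job in, once; it reports no verdict.
Trained networks look in a picture, given as the dict that the camera call returned (one of the last four; its "shot" number tells which), for a name from the list of things; names that differ only in an ending like _2 or _b are one class to them, and where a whole thing is asked for, a point or a joint stands for the part that bears it (a point fixed in the world has none). Each returns a list of dicts, best first, with "score" (0 to 1); they miss things now and then, are a little off and sometimes report something else, mostly with a low value. They report only what shows in the picture. A call takes as long as a camera call. They do not tell look-alikes from the thing itself.
- recognise(target, picture): "point" ([x, y, z] in m, in world coordinates, good to about 4 mm: the middle of the surface that is visible of it).
- trace(target, picture): "pixels" (384x512 bool, what is visible of it).
Readings, each from a call of its own:
- get_t(): time.
- get_joint_positions(): joint angles.
- get_joint_velocities(): joint speeds.
- get_tau(): joint torques, N m.
- get_tcp_pos(): TCP position.
- get_orientation(): TCP orientation.
- get_ft_force(): force on the tool from outside, world axes, zero at the start.
- get_ft_torque(): the same for the moment, N m.
- get_grip_width(): finger opening in m.
Only numpy, scipy, OpenCV 4.12 (cv2) and the standard library are available. Lean on these libraries where they do the work, as an engineer would, in place of code of your own. Each camera call takes 0.05 s, during which the arm holds its last target.

## Working session

There is one attempt and no reset: what is moved stays moved. The work goes in short steps, each a Python script; the robot and the scene stay as the last script left them, time stands still between calls to the robot, and variables do not carry over. Pictures are saved under pics/ and viewed, and the job is handed in when it is done.

```bash
mkdir -p pics; cat > h.py <<'E'
from bench import *
import numpy as np, cv2
def save(p,n): cv2.imwrite('pics/'+n+'.png', cv2.cvtColor(p['color'],cv2.COLOR_RGB2BGR))
E
python3 - <<'E'
from h import *
for n in ['scene','top','wrist']:
    p=camera(n); save(p,n+'0'); print(n,{k:(np.round(v,4).tolist() if k!='shot' else v) for k,v in p.items() if k!='color'})
    for t in ['holder','stand','channel','shelf','strip','hammer','bung','gluepot']:
        try: print(t,[(np.round(d['point'],4).tolist(),round(d['score'],2)) for d in recognise(t,p)])
        except Exception as e: print(t,e)
print(get_t(),get_tcp_pos(),get_orientation())
E
```

```text
scene {'camera_matrix': [[471.9807, 0.0, 254.6374], [0.0, 471.9807, 186.1794], [0.0, 0.0, 1.0]], 'origin': [1.3691, 0.3973, 0.886], 'attitude': [0.5373, 0.8301, 1.9021], 'shot': 1}
holder [([0.7103, -0.0976, 0.0699], 0.91), ([0.5369, -0.1551, 0.061], 0.77), ([0.3782, -0.1964, 0.043], 0.71), ([0.5992, -0.0373, 0.0633], 0.67)]
stand []
channel [([0.6687, 0.1898, 0.0871], 0.82), ([0.5306, -0.2018, 0.0279], 0.16)]
shelf [([0.6652, 0.1895, 0.082], 0.76)]
strip []
hammer [([0.7636, -0.2503, 0.023], 0.81)]
bung [([0.3746, 0.3303, 0.0342], 0.6), ([0.667, 0.186, 0.0862], 0.56)]
gluepot [([0.4483, 0.0565, 0.0475], 0.73)]
top {'camera_matrix': [[376.5032, 0.0, 255.0993], [0.0, 376.5032, 192.9483], [0.0, 0.0, 1.0]], 'origin': [0.4667, 0.0357, 1.1382], 'attitude': [0.046, -0.0765, -1.591], 'shot': 2}
holder [([0.687, -0.1026, 0.0942], 0.86), ([0.5897, -0.0351, 0.1043], 0.85), ([0.3772, -0.1956, 0.069], 0.73), ([0.5313, -0.1529, 0.0887], 0.57), ([0.4314, 0.0545, 0.0681], 0.5), ([0.5054, -0.2044, 0.0238], 0.29)]
stand [([0.5076, -0.2028, 0.0245], 0.55)]
channel [([0.6089, 0.181, 0.085], 0.69), ([0.5317, -0.1559, 0.09], 0.48)]
shelf [([0.6093, 0.1832, 0.0884], 0.77)]
strip [([0.5343, 0.1703, 0.0711], 0.57)]
hammer [([0.7422, -0.2554, 0.0234], 0.63)]
bung [([0.3666, 0.3256, 0.0377], 0.62)]
gluepot [([0.4328, 0.0547, 0.0655], 0.64)]
wrist {'camera_matrix': [[280.911, 0.0, 251.3491], [0.0, 280.911, 189.9159], [0.0, 0.0, 1.0]], 'origin': [0.0793, 0.6234, 0.3855], 'attitude': [-0.2372, -0.1851, 1.3115], 'shot': 3}
holder []
stand []
channel []
shelf []
strip []
hammer []
bung []
gluepot []
1.35 [0.15446974 0.60559142 0.24168722] [3.91343746e-01 3.11710868e+00 6.43450194e-06]
```

View pics/scene0.png

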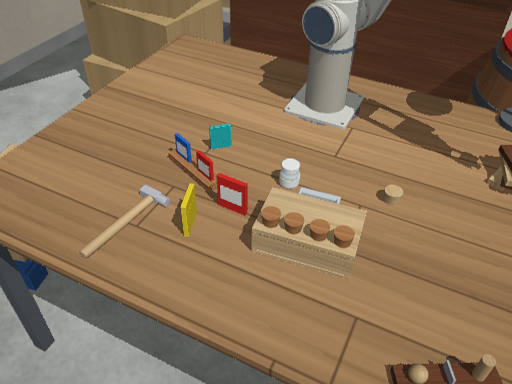

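View pics/top0.png

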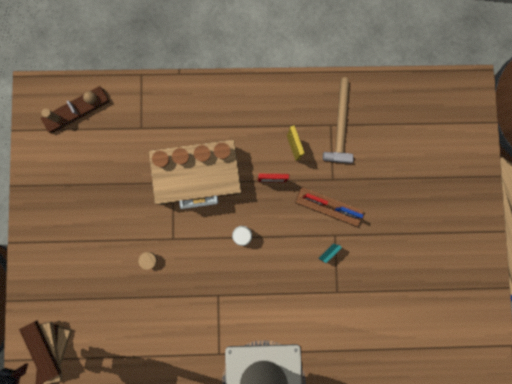

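The target is the red holder in the stand at top px (316,200), next to the blue one at (350,213). The larger red one at (273,178) is a look-alike. I'll take close wrist views of the channel and the stand next.

```bash
cat >> h.py <<'E'
from scipy.spatial.transform import Rotation as Ro
def tool(yaw):  # jaws (tool y) at world heading yaw, pointing down
    c,s=np.cos(yaw),np.sin(yaw)
    return Ro.from_matrix(np.array([[-s,c,0],[c,s,0],[0,0,-1.]]).T).as_rotvec()
def proj(p,X):
    X=np.atleast_2d(X); R=Ro.from_rotvec(p['attitude']).as_matrix()
    q=(X-np.array(p['origin']))@R; q=q*[1,-1,-1]; K=np.array(p['camera_matrix'])
    u=q@K.T; return u[:,:2]/u[:,2:]
def unproj(p,uv,z):
    uv=np.atleast_2d(np.array(uv,float)); K=np.array(p['camera_matrix'])
    d=np.c_[uv,np.ones(len(uv))]@np.linalg.inv(K).T*[1,-1,-1]
    d=d@Ro.from_rotvec(p['attitude']).as_matrix().T; o=np.array(p['origin'])
    return o+d*((z-o[2])/d[:,2])[:,None]
E
python3 - <<'E'
from h import *
top=dict(camera_matrix=[[376.5032,0,255.0993],[0,376.5032,192.9483],[0,0,1]],origin=[0.4667,0.0357,1.1382],attitude=[0.046,-0.0765,-1.591])
print(unproj(top,[[303,195],[362,220]],.09)); print(unproj(top,[[153,203],[240,193]],.086))
R=Ro.from_rotvec(get_orientation()).as_matrix(); Rc=Ro.from_rotvec([-0.2372,-0.1851,1.3115]).as_matrix()
print('cam in tool',R.T@(np.array([0.0793,0.6234,0.3855])-get_tcp_pos()), R.T@Rc)
for pos,yw in [((.53,.17,.30),.1),((.533,-.153,.3),-.4)]:
  for k in [0,np.pi]:
    q=solve_ik(pos,tool(yw+k)); print(pos,yw+k,None if q is None else np.round(q,2))
im=cv2.imread('pics/top0.png')[130:270,130:370]; cv2.imwrite('pics/topz.png',cv2.resize(im,None,fx=3.3,fy=3.3,interpolation=cv2.INTER_CUBIC))
E
```

```text
[[ 0.53967307 -0.11941625  0.09      ]
 [ 0.46633239 -0.28230681  0.09      ]]
[[0.52621877 0.29924915 0.086     ]
 [0.54919604 0.05672181 0.086     ]]
cam in tool [ 0.07723717 -0.00132506 -0.14381382] [[-2.73430382e-04  9.61171046e-01  2.75953158e-01]
 [ 9.99999761e-01  4.38165846e-04 -5.35315519e-04]
 [-6.35443026e-04  2.75952946e-01 -9.61170936e-01]]
(0.53, 0.17, 0.3) 0.1 [ 0.29  0.26  1.73 -0.    1.16  0.19]
(0.53, 0.17, 0.3) 3.241592653589793 None
(0.533, -0.153, 0.3) -0.4 [-0.3   0.26  1.73  0.    1.16  0.1 ]
(0.533, -0.153, 0.3) 2.741592653589793 None
```

View pics/topz.png

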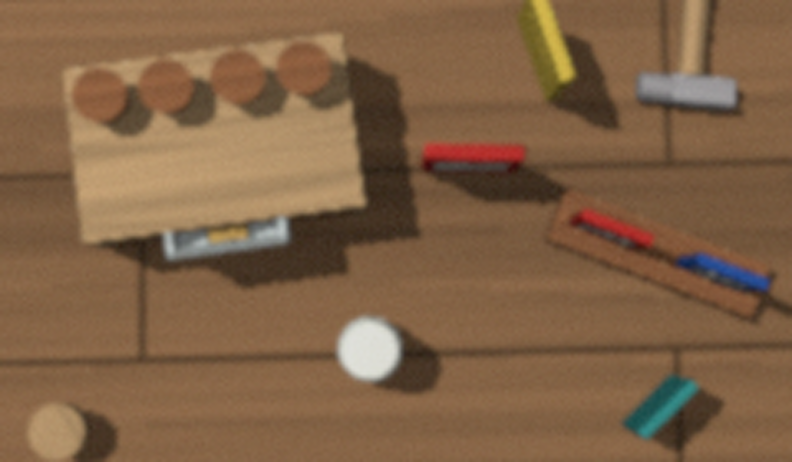

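The zoomed top view shows the stand tilted about -0.42 rad, with red at its near-left end. The channel, with its brass strip, is on the shelf's front edge. I'll move the wrist camera over the channel.

```bash
python3 - <<'E'
from h import *
import pickle
goto([.527,.172,.22],tool(.095))
p=camera('wrist'); save(p,'wc1'); a=[p]
print(get_t(),[ (t,[(np.round(d['point'],4).tolist(),round(d['score'],2)) for d in recognise(t,p)]) for t in ['strip']])
goto([.521,-.150,.22],tool(-.42))
p=camera('wrist'); save(p,'ws1'); a.append(p)
pickle.dump(a,open('a.pkl','wb'))
print(get_t(),get_tcp_pos(),get_ft_force())
for n in ['wc1','ws1']: cv2.imwrite('pics/'+n+'z.png',cv2.resize(cv2.imread('pics/'+n+'.png'),(800,600),interpolation=cv2.INTER_CUBIC))
E
```

```text
3.4583 [('strip', [([0.5359, 0.175, 0.0723], 0.52)])]
4.7833 [ 0.52130236 -0.14891097  0.21999714] [ 0.04748805 -0.18582919 -0.5362464 ]
```

View pics/wc1z.png

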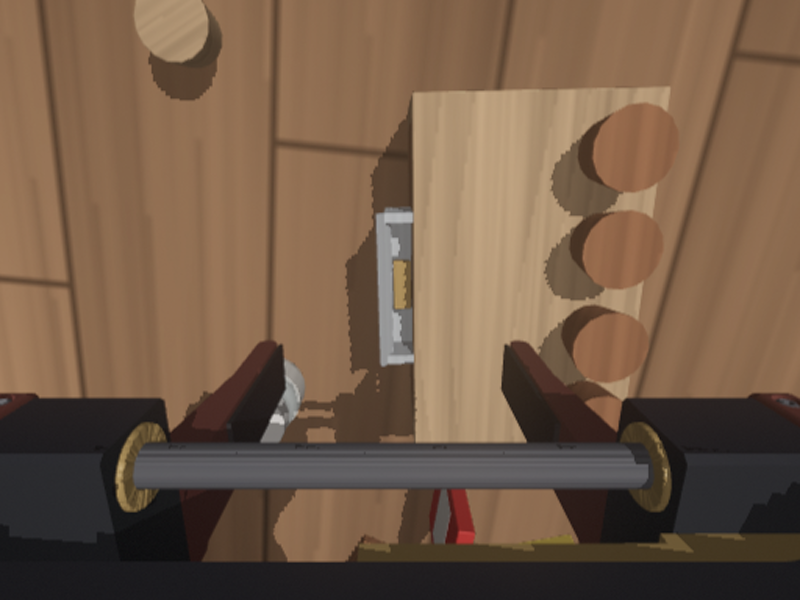

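View pics/ws1z.png

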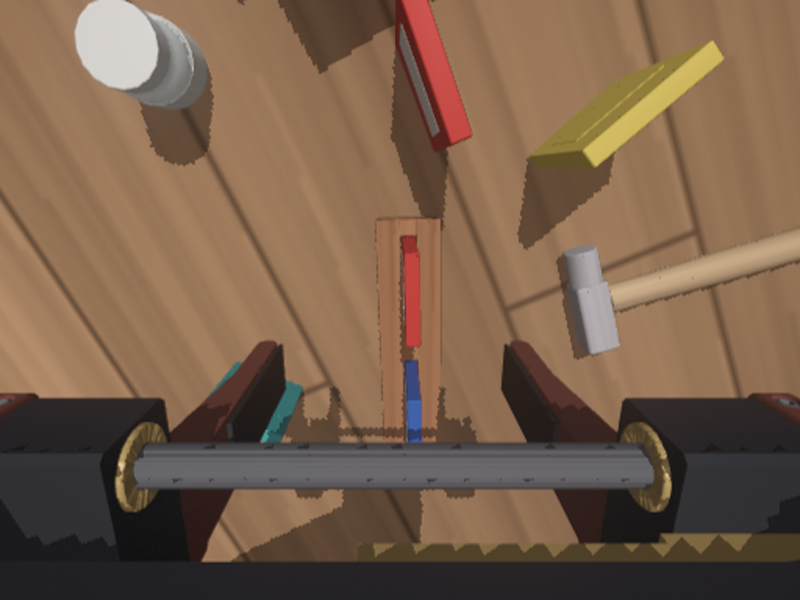

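The channel lies between zoomed px (378,213) and (413,365). The red top face runs (404,250) to (420,347). I'll crop both for sub-pixel work.

```bash
python3 - <<'E'
import cv2
a=cv2.imread('pics/wc1.png')[125:240,225:285]; b=cv2.imread('pics/ws1.png')[135:230,235:290]
a=cv2.resize(a,(300,575),interpolation=cv2.INTER_NEAREST); b=cv2.resize(b,(333,575),interpolation=cv2.INTER_NEAREST)
cv2.imwrite('pics/cz.png',cv2.hconcat([a,b]))
E
```

```text
(no output)
```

View pics/cz.png

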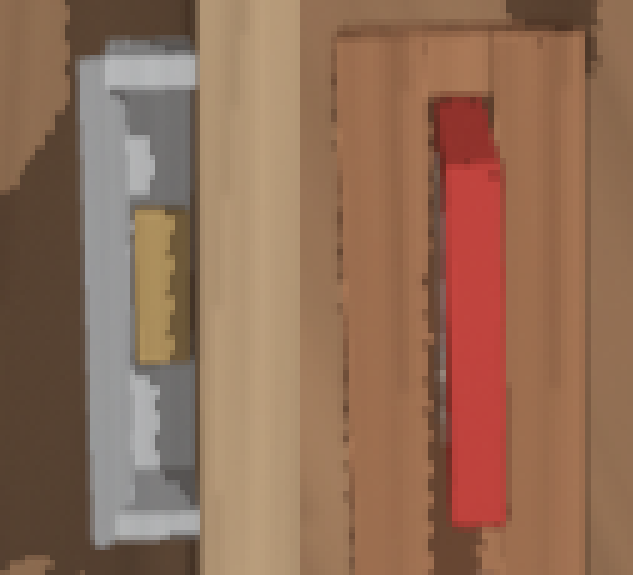

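```bash
python3 - <<'E'
from h import *
import pickle
c,s=pickle.load(open('a.pkl','rb'))
im=s['color'].astype(int)
# red top face
m=(im[...,0]>190)&(im[...,1]<80)&(im[...,2]<80); m[:,:235]=0;m[:,290:]=0;m[:140]=0;m[235:]=0
for r in range(145,226,4):
    print(r,[tuple(im[r,k]) for k in range(256,271)][:0], np.where(m[r])[0][[0,-1]] if m[r].any() else None, end=';')
r=cv2.minAreaRect(np.argwhere(m)[:,::-1].astype(np.float32)); box=cv2.boxPoints(r); print(r); print(unproj(s,box,.09))
# shelf front edge
im=c['color'].astype(int); e=[]
for r in list(range(65,130,3))+list(range(238,275,3)):
    g=im[r,255:275].sum(1); k=np.argmax(np.diff(g)); e.append((255+k+0.5,r))
    print(r,255+k, np.diff(g)[k],end='; ')
P=unproj(c,e,.086); print(); print(np.round(P[::6],4)); print(np.polyfit(P[:,1],P[:,0],1))
E
```

```text
145 [] None;149 [] None;153 [] None;157 [] None;161 [] None;165 [] [260 266];169 [] [260 266];173 [] [260 266];177 [] [260 266];181 [] [260 267];185 [] [260 267];189 [] [260 266];193 [] [260 266];197 [] [260 266];201 [] [261 266];205 [] [261 267];209 [] [261 266];213 [] [261 266];217 [] [261 266];221 [] None;225 [] None;((263.5, 191.0), (56.0, 7.0), 90.0)
[[ 0.53719666 -0.13085357  0.09      ]
 [ 0.54350768 -0.13366467  0.09      ]
 [ 0.52022396 -0.18816035  0.09      ]
 [ 0.51354105 -0.1851844   0.09      ]]
65 263 166; 68 263 150; 71 263 141; 74 263 137; 77 263 155; 80 263 156; 83 263 157; 86 263 160; 89 263 158; 92 263 153; 95 263 152; 98 263 150; 101 263 146; 104 264 133; 107 264 134; 110 264 135; 113 264 137; 116 264 137; 119 264 139; 122 264 142; 125 264 151; 128 264 152; 238 264 150; 241 264 156; 244 264 136; 247 264 134; 250 265 147; 253 264 135; 256 265 159; 259 265 148; 262 266 136; 265 265 172; 268 265 114; 271 265 174; 274 265 156; 
[[0.5251 0.287  0.086 ]
 [0.5267 0.2717 0.086 ]
 [0.5284 0.2559 0.086 ]
 [0.5312 0.2396 0.086 ]
 [0.5455 0.1083 0.086 ]
 [0.5501 0.0866 0.086 ]]
[-0.11801776  0.55903333]
```

```bash
python3 - <<'E'
from h import *
import pickle
c,s=pickle.load(open('a.pkl','rb'))
P=unproj(s,[(258.6,161.4),(267.6,161.4),(268.4,221.3),(259.6,221.3)],.09)
print(np.round(P,4)); m=P.mean(0); d=(P[0]+P[1]-P[2]-P[3])/2
print('holder',m,'len',np.linalg.norm(d),'w',np.linalg.norm(P[1]-P[0]),'yaw',np.arctan2(-d[0],d[1]))
# stand outline
f=lambda x,y:((x-300)/6.05+235-.5,y/6.05+135-.5)
Q=unproj(s,[f(335,32),f(585,32),f(590,570),f(348,570)],.025); print('stand',np.round(Q,4), np.linalg.norm(Q[1]-Q[0]))
d=Q[1]-Q[2]; print('standyaw', np.arctan2(-d[0],d[1]))
yaw=0.1175; ax=np.array([np.cos(yaw),np.sin(yaw),0]);ay=np.array([-np.sin(yaw),np.cos(yaw),0])
g=lambda x,y:(x/5+225-.5,y/5+125-.5)
L=[('strip far',g(160,208),.07),('strip near',g(160,363),.07),('wall far in',g(150,90),.086),('wall near in',g(150,512),.086),
('edge',g(200,60),.086),('edge',g(200,300),.086),('edge',g(200,560),.086),('lip out far',g(78,60),.089),('lip out near',g(95,545),.089),('stripL',g(135,208),.07),('stripL',g(137,363),.07),('corner far',(413/1.5625-.5,93/1.5625-.5),.086),('corner farR',(668/1.5625-.5,86/1.5625-.5),.086)]
for n,uv,z in L:
    X=unproj(c,[uv],z)[0]; print(n,np.round(X,4),'along x %.4f y %.4f'%(X@ax,X@ay))
E
```

```text
[[ 0.5366 -0.1288  0.09  ]
 [ 0.5447 -0.1324  0.09  ]
 [ 0.5205 -0.1911  0.09  ]
 [ 0.5121 -0.1874  0.09  ]]
holder [ 0.5284811  -0.15994523  0.09      ] len 0.0634562724705902 w 0.008868639886552647 yaw -0.3927481286711936
stand [[ 0.5238 -0.1074  0.025 ]
 [ 0.5689 -0.1275  0.025 ]
 [ 0.5262 -0.2343  0.025 ]
 [ 0.4784 -0.2131  0.025 ]] 0.04932767053727795
standyaw -0.3800843207945529
strip far [0.5288 0.1901 0.07  ] along x 0.5474 y 0.1268
strip near [0.5322 0.1557 0.07  ] along x 0.5468 y 0.0923
wall far in [0.5238 0.2164 0.086 ] along x 0.5456 y 0.1535
wall near in [0.5327 0.1273 0.086 ] along x 0.5439 y 0.0640
edge [0.533  0.2231 0.086 ] along x 0.5555 y 0.1591
edge [0.5382 0.1749 0.086 ] along x 0.5550 y 0.1106
edge [0.5446 0.1172 0.086 ] along x 0.5545 y 0.0525
lip out far [0.5094 0.2211 0.089 ] along x 0.5318 y 0.1599
lip out near [0.5216 0.1199 0.089 ] along x 0.5321 y 0.0579
stripL [0.5235 0.1896 0.07  ] along x 0.5421 y 0.1269
stripL [0.5272 0.1553 0.07  ] along x 0.5418 y 0.0924
corner far [0.5248 0.292  0.086 ] along x 0.5554 y 0.2285
corner farR [0.6713 0.3099 0.086 ] along x 0.7030 y 0.2291
```

```bash
python3 - <<'E'
from h import *
import pickle
c,s=pickle.load(open('a.pkl','rb'))
R=Ro.from_rotvec(get_orientation()).as_matrix(); print('cam in tool y', R.T@(np.array(s['origin'])-get_tcp_pos()))
o=tool(-.387)
movel([.5297,-.1604,.13],o,.25)
movel([.5297,-.1604,.065],None,.08)
print(get_tcp_pos(),get_ft_force())
close(); print('w',get_grip_width(),get_tcp_pos(),get_ft_force(),get_t())
movel([.5297,-.1604,.20],None,.12)
print('w',get_grip_width(),get_ft_force(),get_t())
p=camera('wrist'); save(p,'w2'); save(camera('scene'),'s2')
cv2.imwrite('pics/w2z.png',cv2.resize(cv2.imread('pics/w2.png'),(800,600)))
E
```

```text
cam in tool y [ 0.07384457 -0.00118383 -0.14383719]
[ 0.52998797 -0.16049435  0.06520704] [ 0.26609856 -0.80097694 -0.27815785]
w 0.010094338934863662 [ 0.52968851 -0.16039726  0.06497772] [-0.16327176  0.51127116 -0.31556452] 7.4333
w 0.01003256628472889 [-0.19497249 -0.32270925 -0.41699853] 8.7083
```

View pics/w2z.png

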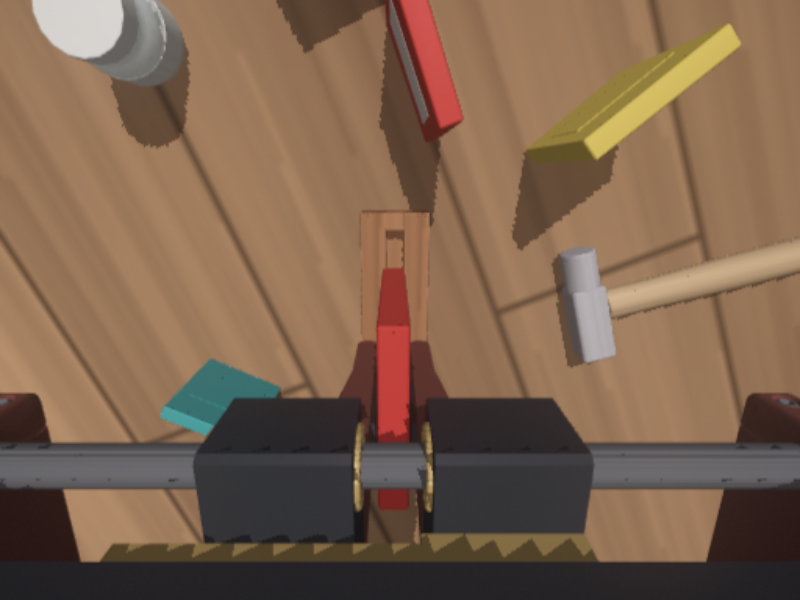

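View pics/s2.png

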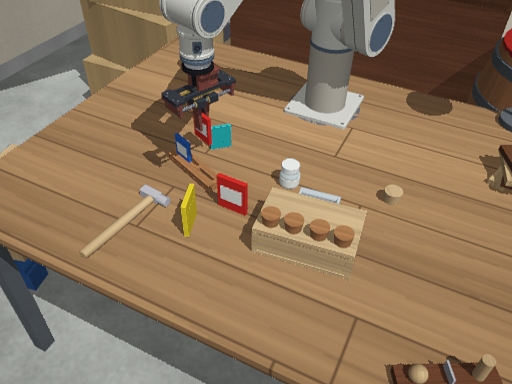

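The holder is held upright and centred: its top face spans zoomed px (380..410, 325..508) and the slot below is empty. I'll carry it to above the channel and check alignment.

```bash
python3 - <<'E'
from h import *
import pickle
o=tool(.118)
goto([.5327,.1728,.20],o)
movel([.5327,.1728,.165],None,.1); wait(.3)
p=camera('wrist'); save(p,'w3'); t=camera('top'); s=camera('scene'); save(t,'t3'); save(s,'s3'); pickle.dump([p,t,s],open('b.pkl','wb'))
print(get_tcp_pos(),get_orientation(),o,get_ft_force(),get_ft_torque(),get_t())
R=Ro.from_rotvec(get_orientation()).as_matrix(); print('cam in tool', R.T@(np.array(p['origin'])-get_tcp_pos()))
a=cv2.resize(p['color'][80:335,180:340],None,fx=2.3,fy=2.3,interpolation=cv2.INTER_CUBIC)
b=cv2.resize(s['color'][100:280,230:380],(a.shape[1],a.shape[0]),interpolation=cv2.INTER_CUBIC)
cv2.imwrite('pics/c3.png',cv2.hconcat([a,b])[...,::-1])
E
```

```text
[0.53280652 0.17287589 0.16526716] [2.08636306e+00 2.34843621e+00 6.53507933e-04] [2.08658715 2.34856519 0.        ] [ 0.02545471  0.46080869 -0.68521712] [-0.03655032 -0.00406899  0.03386838] 11.0167
cam in tool [ 0.0749832  -0.00176216 -0.14411763]
```

View pics/c3.png

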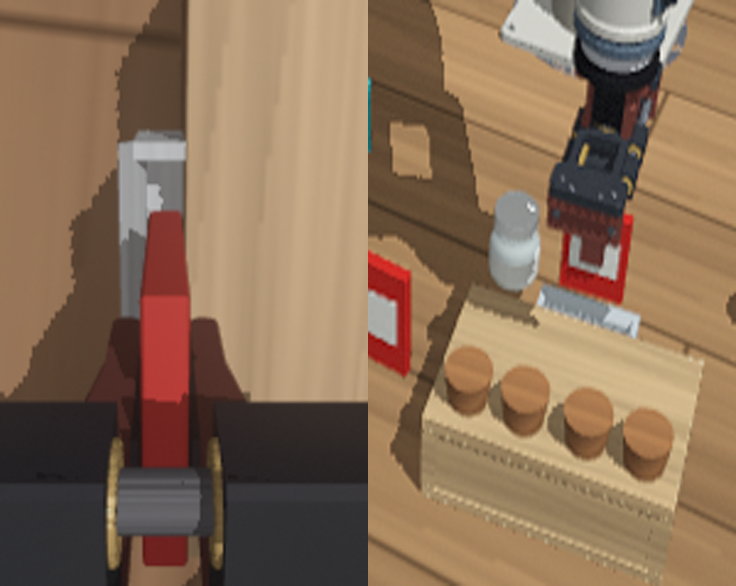

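The holder hangs over the channel and looks parallel to it. I'll compute the lateral offset between holder and shelf edge from this one image.

```bash
python3 - <<'E'
from h import *
import pickle
p,t,s=pickle.load(open('b.pkl','rb'))
yaw=.118; ax=np.array([np.cos(yaw),np.sin(yaw),0]);ay=np.array([-np.sin(yaw),np.cos(yaw),0])
T=np.array([.5328,.1729,0])
im=p['color'].astype(int)
def edges(r0,r1,a,b,ch,sgn):
    e=[]
    for r in range(r0,r1,2):
        g=im[r,a:b].sum(1) if ch is None else im[r,a:b,ch]-im[r,a:b,1]
        d=np.diff(g)*sgn; k=np.argmax(d); e.append((a+k+.5,r))
    return np.array(e,float)
def rep(n,e,z):
    X=unproj(p,e,z)-T; u=X@ax; v=X@ay; f=np.polyfit(v,u,1); print(n,'lateral med %.4f slope %.4f  v %.3f..%.3f at v=0 %.4f'%(np.median(u),f[0],v.min(),v.max(),f[1]))
rep('shelf',edges(60,136,252,272,None,1),.086)
rep('shelf2',edges(142,220,258,275,None,1),.086)
rep('topL',edges(212,250,235,252,0,1),.19); rep('topR',edges(212,250,252,270,0,-1),.19)
rep('footL',edges(172,174,235,252,0,1),.11); rep('footR',edges(172,174,252,270,0,-1),.11)
g=lambda x,y:(x/2.3+180-.5,y/2.3+80-.5)
for n,q,z in [('wall far in',g(160,160),.086),('lipout',g(119,150),.089),('foot far',g(166,212),.11),('top far',g(166,295),.19),('top near',g(166,565),.19)]:
    X=unproj(p,[q],z)[0]-T; print(n,'x %.4f y %.4f'%(X@ax,X@ay))
E
```

```text
shelf lateral med 0.0059 slope 0.0060  v 0.056..0.110 at v=0 0.0054
shelf2 lateral med 0.0059 slope -0.0303  v -0.014..0.050 at v=0 0.0069
topL lateral med -0.0067 slope 0.0109  v 0.012..0.030 at v=0 -0.0070
topR lateral med 0.0030 slope 0.0212  v 0.012..0.030 at v=0 0.0026
footL lateral med -0.0059 slope -0.0943  v 0.031..0.031 at v=0 -0.0030
footR lateral med 0.0028 slope 0.0447  v 0.031..0.031 at v=0 0.0014
wall far in x -0.0035 y 0.0447
lipout x -0.0173 y 0.0485
foot far x -0.0014 y 0.0316
top far x -0.0016 y 0.0324
top near x -0.0016 y -0.0314<stdin>:14: RankWarning: Polyfit may be poorly conditioned
<stdin>:14: RankWarning: Polyfit may be poorly conditioned
```

The holder and channel agree to about 0.5 mm across and 1 mm along. I'll shift +0.4 mm and insert in steps, watching the force.

```bash
python3 - <<'E'
from h import *
xy=np.array([.5327,.1728])+.0004*np.array([np.cos(.118),np.sin(.118)])
f0=get_ft_force()
for z in [.150,.142,.136,.130,.124]:
    movel([*xy,z],None,.06); wait(.1); f=get_ft_force()-f0
    print(z,np.round(get_tcp_pos(),4),np.round(f,2),round(get_grip_width(),4))
    if abs(f).max()>12: print('stop'); break
print(get_t())
s=camera('scene'); save(s,'s4'); p=camera('wrist'); save(p,'w4')
a=cv2.resize(p['color'][80:335,180:340],None,fx=2.3,fy=2.3,interpolation=cv2.INTER_CUBIC)
b=cv2.resize(s['color'][130:250,250:360],(a.shape[1],a.shape[0]),interpolation=cv2.INTER_CUBIC)
cv2.imwrite('pics/c4.png',cv2.hconcat([a,b])[...,::-1])
E
```

```text
0.15 [0.5331 0.1728 0.1499] [-0.87  0.38  0.71] 0.01
0.142 [0.5331 0.1728 0.1419] [-1.06 -0.59 -0.17] 0.0098
0.136 [0.5331 0.1728 0.1359] [0.85 0.01 0.21] 0.0102
0.13 [0.5331 0.1728 0.1299] [ 0.28 -0.66  0.31] 0.0101
0.124 [0.5336 0.173  0.1243] [1.98 0.24 3.42] 0.0099
12.95
```

View pics/c4.png

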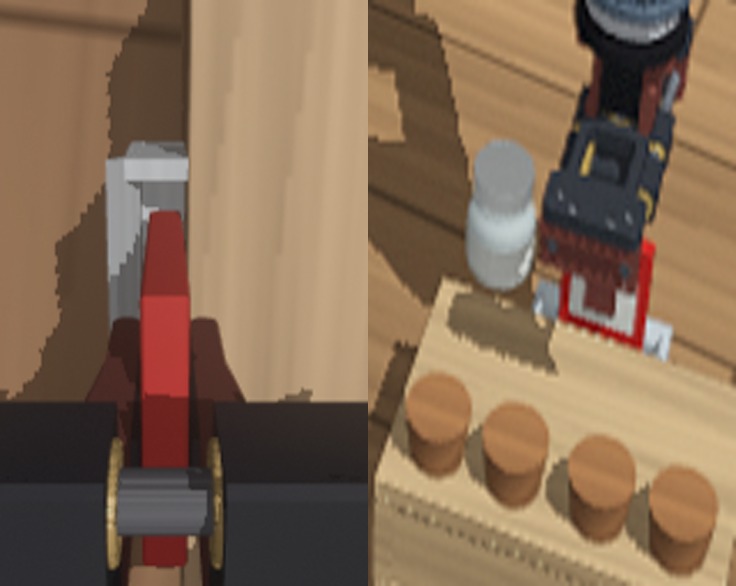

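The holder is inside the channel behind the lip, and the strip touched at the expected height with 3.4 N upward. I'll press it home.

```bash
python3 - <<'E'
from h import *
xy=np.array([.5331,.1728])
for z in [.121,.118,.116,.115,.114,.113]:
    movel([*xy,z],None,.03); wait(.15); f=np.mean([get_ft_force() for _ in range(5)],0)
    print(z,np.round(get_tcp_pos(),4),np.round(f,2),np.round(get_ft_torque(),2),round(get_grip_width(),4))
    if f[2]>22: print('stop'); break
print(get_t())
s=camera('scene'); save(s,'s5'); p=camera('wrist'); save(p,'w5')
a=cv2.resize(p['color'][80:335,180:340],None,fx=2.3,fy=2.3,interpolation=cv2.INTER_CUBIC)
b=cv2.resize(s['color'][130:250,250:360],(a.shape[1],a.shape[0]),interpolation=cv2.INTER_CUBIC)
cv2.imwrite('pics/c5.png',cv2.hconcat([a,b])[...,::-1])
E
```

```text
0.121 [0.5336 0.173  0.1213] [2.67 1.55 4.46] [ 0.21 -0.47 -0.02] 0.0099
0.118 [0.5336 0.173  0.1184] [1.66 0.94 6.16] [ 0.21 -0.42 -0.  ] 0.0099
0.116 [0.5336 0.173  0.1165] [1.52 0.49 7.19] [ 0.17 -0.32 -0.03] 0.0097
0.115 [0.5336 0.173  0.1156] [1.25 0.29 7.87] [ 0.17 -0.29 -0.03] 0.0097
0.114 [0.5336 0.173  0.1149] [ 0.09  0.52 11.74] [ 0.06 -0.03 -0.01] 0.0099
0.113 [0.5336 0.173  0.1149] [-2.83 -0.85 22.22] [-0.12  0.54 -0.  ] 0.0099
stop
15.45
```

View pics/c5.png

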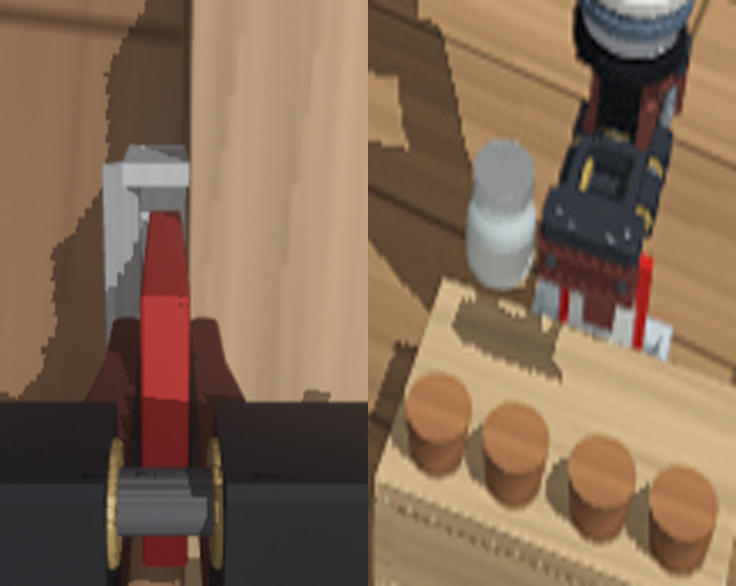

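The TCP hit a hard stop at 0.1149 m, so the foot is at about 0.060 m, and the force jumped to 22 N. The holder sits at the same pixels in the grip (crop rows 295..565), so it hasn't slipped.

```bash
python3 - <<'E'
from h import *
wait(.5); print(get_tcp_pos(),get_ft_force(),get_grip_width(),np.abs(get_joint_velocities()).max(),get_t())
save(camera('top'),'t6')
sign_off()
E
```

```text
[0.53362779 0.17299905 0.11491392] [-2.64404363 -0.18766862 22.23022693] 0.01009987755723437 0.0011078283222911716 16.05
the job is handed in; nothing more can be done
```

View pics/t6.png

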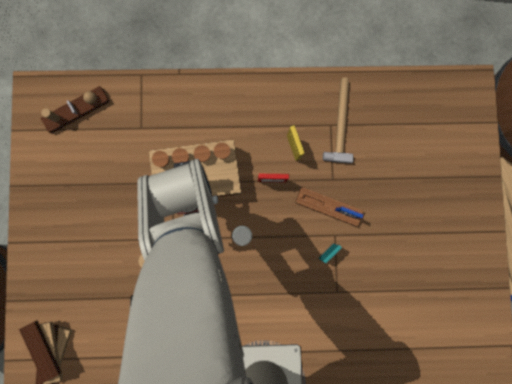

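I lifted the smaller red holder out of the stand, put it upright into the channel behind the lip and pressed it down onto the floor. I handed the job in at about 16 s with the fingers still gripping it; no verdict was reported.

- **Home on the floor:** the tool hit a hard stop that puts the holder's foot at about 0.060 m, the channel floor height. The upward force rose from about 8 N on the strip alone to a steady 22 N.
- **Grip:** finger opening stayed at 10 mm, the holder did not slip in the wrist picture, and the arm was still.
- **Position:** the last measurement, just above the channel, put the holder within about 1 mm both across and along it. I could not measure it again once it was inside.
- **Other things:** in the last top picture the blue holder (350,213), glue pot (242,235) and hammer looked unmoved. The arm hid the loose bung there, but nothing went near it.
- **Disagreement:** the wrist camera's reported position was 1–2 mm off sideways from the gripper's own symmetry. I allowed for this, and the insertion met only 1–3 N of side force.

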